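# Feed the wooden balls through the rocker gate

## Task

With the fingertips only, push the jig's catch tray fully home under the mouth of the chute, and then press down the round paddle of the rocking lever so that the gate at its other end lifts and all three wooden balls roll into the tray; then let the paddle come up so that the gate is shut again. Do not touch the balls or the gate half of the lever, and leave the loose things on and round the jig where they are.

Things in the scene. Friction and masses are not known exactly. Their poses are not given: they have to be found in the camera images.
- jig: Wooden feed jig screwed to the bench: base board 270 (x) x 255 (y) x 12 mm with a chute, a rocking lever and a catch tray, nothing above 110 mm but the raised gate. Origin at the board's underside; +x points away from the robot (yaw to 0.3 rad), +y left. The chute runs along its x = 70 mm, falling from y = 132 to its mouth at y = -22 mm; the lever lies along x at y = 20 mm, the tray at y = -67 mm.
- lever (a joint): The rocking lever, a light wooden bar 18 mm wide. 0 = level, gate shut; grows to 0.45 rad (stop) as the paddle end nearest the robot is pressed down and the gate end rises. A spring brings it back to 0 by itself when let go; the paddle needs about 1.5 N to start and 3 N at the stop. The balls pass freely once it is beyond about 0.35 rad.
- paddle (a point): Centre of the top face of the paddle, a round wooden pad 42 mm across on the lever's end nearest the robot; 95 mm from the pivot; it goes down about 43 mm to the stop, and only 4 mm sideways. Axes are those of the lever (x along it, away from the robot). Clear space below it down to the base board.
- gate_foot (a point): Middle of the lower edge of the gate, a plate 29 x 6 x 46 mm hanging into the chute from the far half of the lever, 95 mm beyond the pivot. That half of the lever must not be touched. The foot is 2 mm above the chute floor when shut, about 45 mm when fully lifted.
- tray (a joint): The catch tray, sliding on its runners along the jig's x. 0 = fully home against its stop, under the chute's mouth; the value is how far it is drawn out toward the robot (m, up to 0.095). Sliding friction about 1.2 N; it stays where it is left.
- tray_front (a point): On the outer (robot-side) face of the tray's tall front board, in the middle of its 78 mm width, 55 mm above the bench; the board is 7 mm thick and its top is 85 mm above the bench. Axes are those of the jig; the tray is pushed home along +x.
- tray_floor (a point): Centre of the tray's inner floor, 18 mm above the bench; inside 64 (x) x 68 (y) mm, open on top.
- ball_1_center (a point): Centre of turned wooden ball 1 (28 mm across, about 20 g, loose), waiting in the chute behind the gate, number 1 counted from the gate.
- ball_2_center (a point): Centre of turned wooden ball 2 (28 mm across, about 20 g, loose), waiting in the chute behind the gate, number 2 counted from the gate.
- ball_3_center (a point): Centre of turned wooden ball 3 (28 mm across, about 20 g, loose), waiting in the chute behind the gate, number 3 counted from the gate.
- wood_slice: loose round branch slice, 47 mm across, 15 mm high, lying on the jig's base board; origin at its underside. Leave alone
- offcut_4: loose brown offcut, 25x70x12 mm, lying on the jig's base board; origin at its underside. Leave alone
- screwdriver: loose screwdriver, 190 mm long, on the bench right of the jig. Leave alone
- tape_roll: loose roll of tape, 83 mm across, 20 mm high, on the bench right of the jig. Leave alone
- marker_2: loose marker pen, 138 mm long, on the bench right of the jig. Leave alone
- shaped_blank: loose pine blank, 51x203x12 mm, on the bench right of the jig. Leave alone

How it is judged:
By the outcome, as a careful person would: the job done as asked, in the order asked, and still so for the second after the job is handed in, with the robot touching nothing.
It also fails if it takes over 43 s, if anything falls off the work surface, if the arm or the gripper's body presses on something with over 40 N, if the wrist force passes 120 N, or if a joint passes its speed limit or range.

## Robot

A 6-joint arm with a two-finger parallel gripper is mounted at the origin on a cart in front of the work surface, level with it; the furniture and walls round the work are solid. World frame = base frame: x ahead of the robot, y to its left, z up, the work surface at z = 0. Lengths are in m, angles in rad, forces in N, time in s.
With the tool pointing down it reaches from about 0.3 to 0.825 m from the base axis. Payload 5.4 kg.
Tool frame: the origin (TCP) lies midway between the tips of the shut fingers; the grasp point (between the pads) lies 19 mm behind it; z points along the fingers, y is the line along which they close (so a half turn about z gives the same grasp; the last joint's range is limited). The gripper opens to 92 mm and grips with 3 to 60 N. Pads are 20 mm wide; open, the fingers measure 128 mm over their backs; the gripper's body (75 mm by 189 mm) begins 69 mm behind the grasp point.
Start: joints at [-1.338, 0.158, 1.597, -0, 1.386, -0.21], TCP at [0.246, -0.52, 0.215] pointing down, gripper open.
Joint ranges: [-2.91, 2.91], [-0.94, 2.29], [0.18, 2.7], [-1.29, 4.43], [0.17, 2.64], [-3, 3]. Speed limits (rad/s): [2.57, 2.57, 3.14, 3.14, 3.14, 3.14].

## Interface

Orientations are given as a unit quaternion [w, x, y, z].
In Python, from workcell import arm, snapshot, hand_in gives the robot as it stands.
- The arm moves only by the shell command python3 -m pendant 'ROWS' [OPENING] [FORCE]. ROWS is JSON, one flat list of numbers, 6 for each row, row after row: the shift along the tool's x, y, z in cm, then the turn, a rotation vector about the tool's x, y, z in rad. In form: [x, y, z, ax, ay, az, x, y, z, ax, ay, az, ...]. A call has 1 to 8 rows; each row is the pose to reach, as a shift and turn from the pose commanded when the call began, along the tool's axes at that moment; what a row does not reach only later rows make up. A row lasts 1/8 s, in which the tool goes at most 62.5 mm and 10.7 degrees, less where a joint would pass 70% of its speed; a pose out of reach is approached as far as the arm can. A call with a gripper value outside its range is refused whole. OPENING is the opening, from 0 (shut) to 1 (fully open), set as the call begins (- or left out, the last holds). The fingers move at their own pace and stop on an object; FORCE is the grip in N (left out, the last holds). Time passes only in rows, so rows that repeat a pose let the fingers close. It gives the time, the measured TCP pose, the force, the opening and the grip force at its end, in the units of the state.
- arm.get_obs(): the state, without advancing time (a new reading comes with each control period).
- snapshot(name): name is "side" or "top"; returns a dict with "frame" (400x640x3 uint8, red, green, blue), "intrinsics" (3x3 intrinsics, pixels), "k1" (the pictures are not rectified: a ray, as slopes to the right and down, at radius r is drawn at 1 + k1 r^2 times it, then the intrinsics apply), "extrinsics" (4x4, takes a point from camera to world coordinates). Camera axes: x right, y up, looking along -z (the intrinsics and any distortion apply to the point x, -y, -z); pixel columns grow to the right and rows downward; lengths in m; the calibration is good to about 2 mm. A picture is of the moment at which its call begins. There is no depth.
- hand_in(): hands the job in; it is judged then, once.
The state is a dict: "time": time; "joints": joint angles; "joint_velocities": joint speeds; "joint_efforts": joint torques, N m; "tool_pos": TCP position; "tool_rot": TCP orientation; "wrist_force": force on the tool from outside, world axes, zero at the start; "ft_torque": the same for the moment, N m; "gripper_width": opening from 0.0 (shut) to 1.0 (fully open); "finger_force": force on a finger pad.
Only numpy, scipy, OpenCV 4.12 (cv2) and the standard library are available. Lean on these libraries where they do the work, as an engineer would, in place of code of your own. Each camera call takes 0.05 s, during which the arm holds its last target. There are 200 camera calls.

## Working session

There is one attempt and no reset: what is moved stays moved. The work goes in short steps, Python scripts to look and compute and a shell command to move; the robot and the scene stay as the last step left them, time stands still between calls to the robot, and variables do not carry over. Pictures are saved under pics/ and viewed, at most 11 in all, crops included, and the job is handed in when it is done.

```bash
mkdir -p pics; cat > h.py <<'E'
import numpy as np, cv2
from workcell import arm, snapshot, hand_in
from scipy.spatial.transform import Rotation as R
def take(n,f):
    s=snapshot(n); cv2.imwrite(f,s["frame"][:,:,::-1]); np.savez(f'{n}.npz',K=s["intrinsics"],k1=s["k1"],E=s["extrinsics"]); return s
def ray(n,u,v):
    d=np.load(f'{n}.npz');K,k1,E=d['K'],float(d['k1']),d['E']
    p=np.array([(u-K[0,2])/K[0,0],(v-K[1,2])/K[1,1]]);q=p.copy()
    for _ in range(30): q=p/(1+k1*(q@q))
    return E[:3,3],E[:3,:3]@np.array([q[0],-q[1],-1])
def atz(n,u,v,z):
    o,d=ray(n,u,v); return o+d*(z-o[2])/d[2]
def proj(n,P):
    d=np.load(f'{n}.npz');K,k1,E=d['K'],float(d['k1']),d['E']
    c=E[:3,:3].T@(np.array(P)-E[:3,3]); q=np.array([c[0],-c[1]])/-c[2]; q=q*(1+k1*(q@q))
    return K[0,0]*q[0]+K[0,2],K[1,1]*q[1]+K[1,2]
E
python3 - <<'E'
from h import *
for n in("top","side"):
    s=take(n,f"pics/{n}0.png"); print(s["extrinsics"].round(3).tolist(),s["k1"],s["intrinsics"].tolist())
o=arm.get_obs();print(o)
E
```

```text
[[0.005, 0.995, -0.103, 0.4], [-1.0, 0.003, -0.017, -0.122], [-0.016, 0.103, 0.995, 1.643], [0.0, 0.0, 0.0, 1.0]] -0.14467089689574067 [[497.91892954216354, 0.0, 321.46642366910845], [0.0, 497.91892954216354, 192.3288570388606], [0.0, 0.0, 1.0]]
[[-0.996, 0.067, -0.053, 0.49], [-0.083, -0.628, 0.774, 0.887], [0.018, 0.776, 0.631, 0.902], [0.0, 0.0, 0.0, 1.0]] -0.03906380654584061 [[397.2061430248948, 0.0, 318.4161569761933], [0.0, 397.2061430248948, 193.87553712299734], [0.0, 0.0, 1.0]]
{'time': 0.1, 'joints': array([-1.33811778e+00,  1.58975781e-01,  1.59807932e+00,  2.10532226e-05,
        1.38620349e+00, -2.10084906e-01]), 'joint_velocities': array([-4.42971944e-04, -6.37640360e-04, -3.82641766e-03,  1.87560170e-04,
       -1.47640254e-03, -6.42794104e-05]), 'joint_efforts': array([-4.14199712e-04, -3.86506391e+01, -3.22958708e+01,  7.03815348e-02,
        3.40415142e-02, -4.59446915e-05]), 'tool_pos': array([ 0.24621615, -0.51900456,  0.21373665]), 'tool_rot': array([-8.33033066e-04,  9.75595072e-01,  2.19575868e-01,  9.35796858e-07]), 'wrist_force': array([-0.12585123,  0.68942953,  0.84306415]), 'ft_torque': array([-0.0780698 ,  0.0287786 , -0.00712098]), 'finger_force': 0.0, 'gripper_width': 0.9990495138156729}
```

View pics/top0.png

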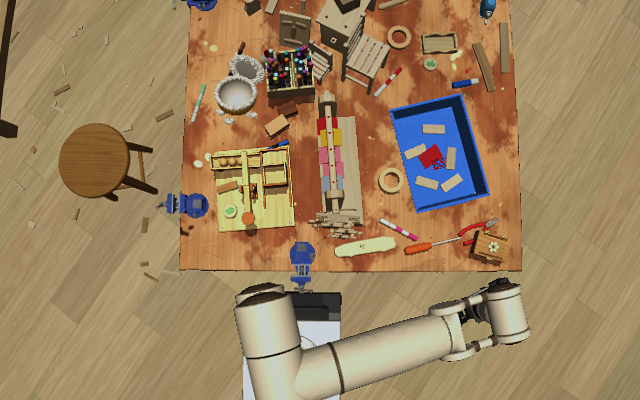

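View pics/side0.png

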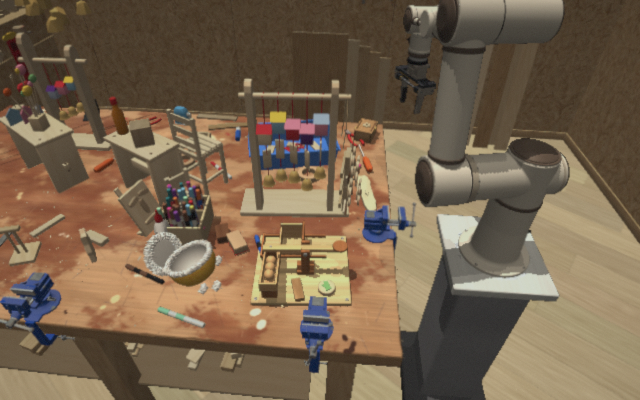

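The jig shows at top-view pixels about (210–295, 148–232) and in the side view at (252–350, 225–303). A tall rack stands just to its right. I'll enlarge both views.

```bash
python3 - <<'E'
import cv2
a=cv2.imread('pics/top0.png')[140:240,200:305];cv2.imwrite('pics/topc.png',cv2.resize(a,None,fx=6,fy=6,interpolation=3)[:600])
a=cv2.imread('pics/side0.png')[215:310,240:360];cv2.imwrite('pics/sidec.png',cv2.resize(a,None,fx=6,fy=6,interpolation=3))
E
```

```text
(no output)
```

View pics/topc.png

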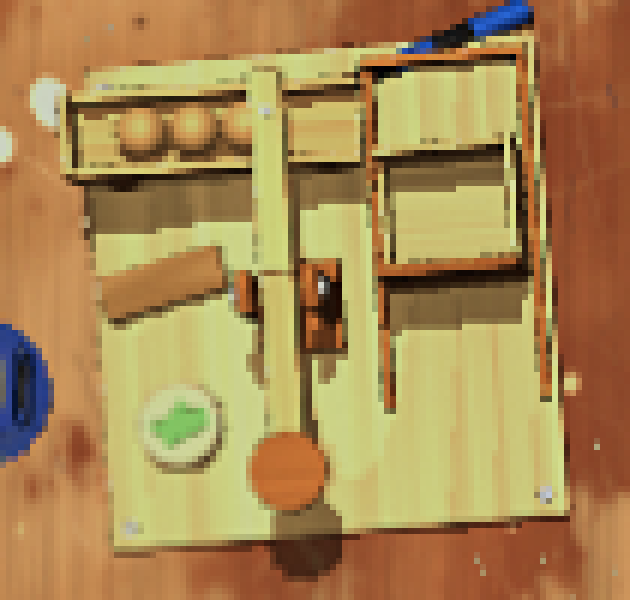

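View pics/sidec.png

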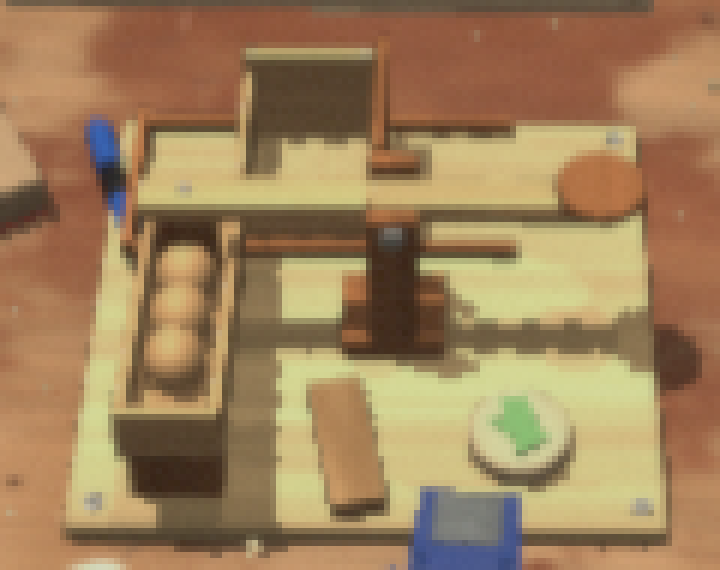

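The top crop shows the board corners at about (115,548), (568,515), (532,38) and (88,72). The paddle centre is at (288,470), and the top of the tray's front board runs from (380,272) to (530,265). In the side crop the paddle is at (600,185). The tray is roughly half out.

```bash
cat >> h.py <<'E'
def T(x,y): return (x+.5)/6-.5+200,(y+.5)/6-.5+140
def S(x,y): return (x+.5)/6-.5+240,(y+.5)/6-.5+215
def tri(a,b):
    o1,d1=ray("top",*a);o2,d2=ray("side",*b)
    t=np.linalg.lstsq(np.c_[d1,-d2],o2-o1,rcond=None)[0]; p,q=o1+t[0]*d1,o2+t[1]*d2
    return (p+q)/2,np.linalg.norm(p-q)
E
python3 - <<'E'
from h import *
np.set_printoptions(precision=4,suppress=True)
C=np.array([atz("top",*T(*c),.012)[:2] for c in [(115,549),(568,516),(534,38),(88,72)]])
L=np.array([[-.135,.1275],[-.135,-.1275],[.135,-.1275],[.135,.1275]])
Cs=np.array([atz("side",*S(*c),.012)[:2] for c in [(663,532),(636,125),(132,122),(68,530)]])
for X in (C,Cs):
    m=X.mean(0);Y=X-m; a=np.arctan2((L[:,0]*Y[:,1]-L[:,1]*Y[:,0]).sum(),(L*Y).sum());Rm=np.array([[np.cos(a),-np.sin(a)],[np.sin(a),np.cos(a)]])
    print("jig",m,"yaw",a,"res",(Y-L@Rm.T).ravel())
    for c in [(380,278),(530,271)]: print("tray front top jig xy",(atz("top",*T(*c),.085)[:2]-m)@Rm)
    pt=atz("top",*T(288,470),.1); print("paddle jig top@.1",pt,(pt[:2]-m)@Rm)
print("paddle tri",tri(T(288,470),S(600,185)))
print("rack top ends", [atz("side",*p,.4) for p in [(248,90),(340,90)]], "base",[atz("top",*p,.012) for p in [(318,117),(355,117),(360,210),(322,210)]])
E
```

```text
jig [0.5808 0.1298] yaw 0.08013344191014989 res [ 0.002  -0.0024  0.0015  0.0019 -0.0026  0.0021 -0.0009 -0.0016]
tray front top jig xy [-0.004  -0.0404]
tray front top jig xy [-0.0065 -0.1197]
paddle jig top@.1 [0.4778 0.1336 0.1   ] [-0.1024  0.0121]
jig [0.5831 0.1323] yaw 0.08679471827620437 res [ 0.0042 -0.0009  0.0019 -0.0003 -0.0038  0.001  -0.0023  0.0003]
tray front top jig xy [-0.0067 -0.0427]
tray front top jig xy [-0.0097 -0.122 ]
paddle jig top@.1 [0.4778 0.1336 0.1   ] [-0.1048  0.0105]
paddle tri (array([0.4785, 0.1319, 0.11  ]), np.float64(0.002500644631947843))
rack top ends [array([ 0.7784, -0.1904,  0.4   ]), array([ 0.5083, -0.2232,  0.4   ])] base [array([ 0.822, -0.082,  0.012]), array([ 0.8222, -0.2061,  0.012 ]), array([ 0.5099, -0.2215,  0.012 ]), array([ 0.5095, -0.0969,  0.012 ])]
```

```bash
python3 -m pendant '[4.5,-4,-1,0,0,0.09, 9,-8,-2,0,0,0.18, 13.4,-11.9,-3,0,0,0.27, 17.9,-15.8,-3.6,0,0,0.363, 20.4,-20.1,-3.6,0,0,0.363, 22.9,-24.5,-3.6,0,0,0.363, 25.4,-28.8,-3.6,0,0,0.363, 27.9,-33.2,-3.6,0,0,0.363]' 0 5
python3 - <<'E'
from h import *
o=arm.get_obs();Rm=R.from_quat(o['tool_rot'],scalar_first=True).as_matrix()
print(o['tool_pos'],Rm.round(3),o['joints'].round(2))
print("to standoff (tool cm)",Rm.T@(np.array([.525,.045,.25])-o['tool_pos'])*100)
E
```

```text
time: 1.1
tool_pos: [0.3559, -0.0984, 0.2503]
tool_rot: [-0.0, 0.999, 0.04, -0.0]
wrist_force: [-0.3, -0.2, -0.4]
gripper_width: 0.153
finger_force: 0.0
[ 0.35587431 -0.09836009  0.2502877 ] [[ 0.997  0.079 -0.   ]
 [ 0.079 -0.997  0.   ]
 [ 0.    -0.    -1.   ]] [-0.6  -0.45  2.07  0.    1.52  0.89]
to standoff (tool cm) [ 17.99353061 -12.95333079   0.03220705]
```

```bash
python3 - <<'E'
from h import *
take("top","pics/top1.png");take("side","pics/side1.png")
a=cv2.imread('pics/top1.png')[80:280,230:390];b=cv2.imread('pics/side1.png')[50:250,210:450]
print(cv2.imwrite('pics/c1.png',np.hstack([cv2.resize(x,None,fx=2,fy=3 if 0 else 2,interpolation=3) for x in(a,b)])))
E
```

```text
True
```

View pics/c1.png

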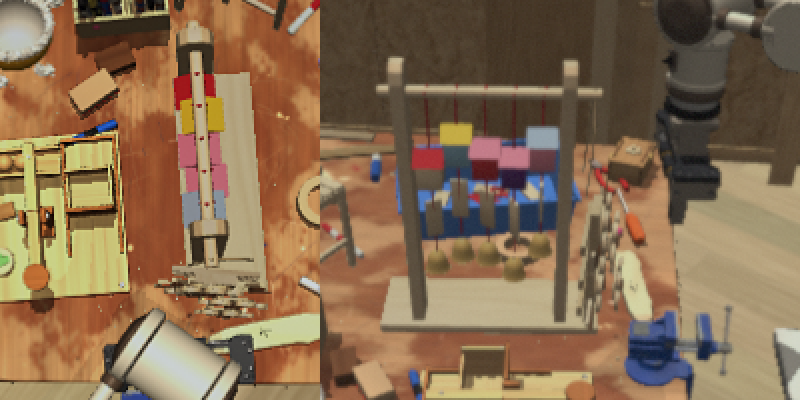

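The top half of the composite shows the rack's near post top at about (207,228) and its beam's near end at about (215,265). In the side half these are at (570,65) and (600,93).

```bash
python3 - <<'E'
from h import *
t=lambda x,y:(230+x/2,80+y/2); s=lambda x,y:(210+(x-320)/2,50+y/2)
print("post",tri(t(207,228),s(570,65)));print("beam end",tri(t(215,265),s(600,93)));print("far post",tri(t(195,35),s(396,62)))
print("chimes",tri(t(215,290),s(605,190)), tri(t(262,270),s(605,190)))
E
```

```text
post (array([ 0.51941098, -0.13118861,  0.4621814 ]), np.float64(0.003915584400483671))
beam end (array([ 0.47713411, -0.14147864,  0.41922338]), np.float64(0.0022160714505492884))
far post (array([ 0.75548297, -0.11602282,  0.46067998]), np.float64(0.0011498551546856397))
chimes (array([ 0.45560597, -0.14419495,  0.26041515]), np.float64(0.008787638674300453)) (array([ 0.46977663, -0.21087603,  0.22045727]), np.float64(0.023436870618256247))
```

```bash
python3 - <<'E'
from h import *
a=cv2.imread('pics/top1.png')[180:400,180:380];b=cv2.imread('pics/side1.png')[0:220,380:580]
o=arm.get_obs();p=o['tool_pos']
for n,im,ox,oy in(("top",a,180,180),("side",b,380,0)):
    for z in (0,.2):
        u,v=proj(n,p+[0,0,z]);cv2.circle(im,(int(u-ox),int(v-oy)),1,(0,255,0),-1)
cv2.imwrite('pics/c2.png',np.hstack([cv2.resize(x,None,fx=2,fy=2) for x in(a,b)]))
E
```

```text
(no output)
```

View pics/c2.png

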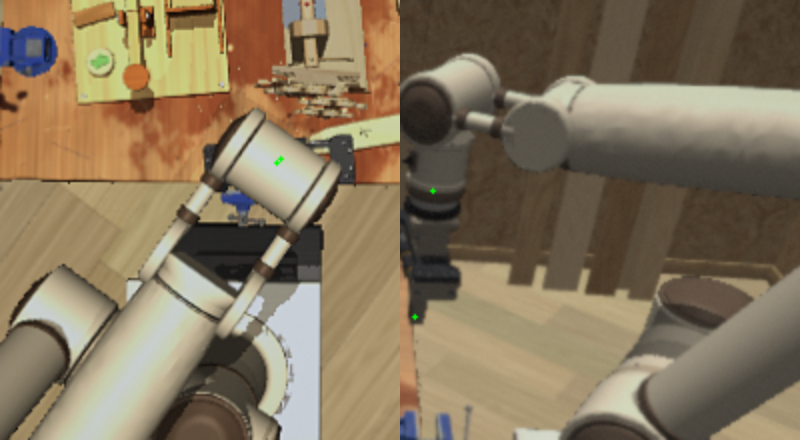

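The wrist is symmetric about the TCP (±0.07 m), so it clears the rack at y ≈ -0.13. I'll go on to the standoff in front of the tray.

```bash
python3 -m pendant '[0.8,-5,0,0,0,0, 1.2,-10,0,0,0,0, 1.5,-14.3,0,0,0,0, 6.5,-13.8,0,0,0,0, 11.5,-13.4,0,0,0,0, 16,-13.2,0,0,0,0, 18,-13,0,0,0,0, 18,-13,5,0,0,0]' 0
python3 -m pendant '[0,0,5,0,0,0, 0,0,10,0,0,0, 0,0,12.5,0,0,0, 0,0,14,0,0,0, 0,0,14,0,0,0]'
python3 - <<'E'
from h import *
take("top","pics/top2.png");take("side","pics/side2.png")
o=arm.get_obs();print(o['tool_pos'],o['wrist_force'],R.from_quat(o['tool_rot'],scalar_first=True).as_matrix()[:,0])
a=cv2.imread('pics/side2.png')[205:310,240:365];cv2.imwrite('pics/c3.png',cv2.resize(a,None,fx=5,fy=5,interpolation=3))
E
```

```text
time: 2.2
tool_pos: [0.5298, 0.0422, 0.2032]
tool_rot: [0.001, 0.999, 0.04, 0.004]
wrist_force: [0.8, -0.2, -0.3]
gripper_width: 0.007
finger_force: 0.0
time: 2.82
tool_pos: [0.5248, 0.0434, 0.0598]
tool_rot: [-0.0, 0.999, 0.04, -0.001]
wrist_force: [-0.3, -0.3, 0.2]
gripper_width: 0.006
finger_force: 0.0
[0.52632955 0.04349511 0.061721  ] [ 0.46203715 -0.73075439  0.27571982] [0.99682725 0.07957123 0.00196234]
```

View pics/c3.png

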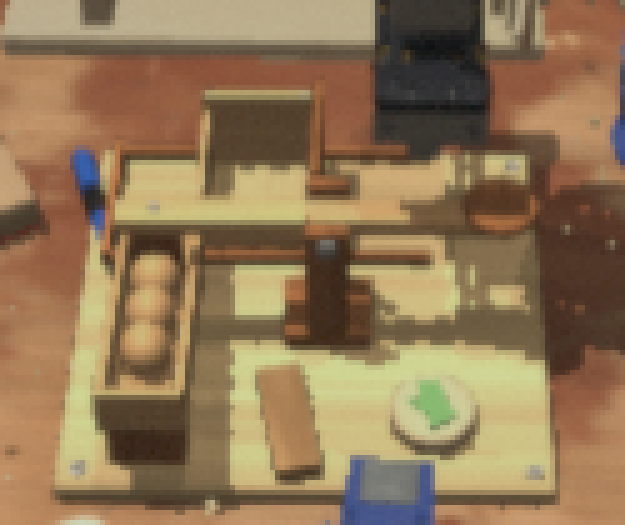

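Fingertips are at crop (430,140), right of the tray's front board at (318,85–185) and clear of the paddle and the lever. Now pushing along the tool's +x.

```bash
python3 -m pendant '[2,0,0,0,0,0, 3.2,0,0,0,0,0, 3.8,0,0,0,0,0, 4.3,0,0,0,0,0, 4.8,0,0,0,0,0, 5.3,0,0,0,0,0, 5.8,0,0,0,0,0, 6.2,0,0,0,0,0]'
python3 -m pendant '[0.3,0,0,0,0,0, 0.6,0,0,0,0,0, 0.9,0,0,0,0,0, 1.2,0,0,0,0,0]'
python3 -m pendant '[0.3,0,0,0,0,0, 0.6,0,0,0,0,0, 0.9,0,0,0,0,0, 1.2,0,0,0,0,0]'
```

```text
time: 3.92
tool_pos: [0.5871, 0.049, 0.0605]
tool_rot: [-0.0, 0.999, 0.04, -0.0]
wrist_force: [-1.1, 0.3, 1.1]
gripper_width: 0.007
finger_force: 0.6
time: 4.42
tool_pos: [0.5991, 0.0499, 0.0605]
tool_rot: [-0.0, 0.999, 0.04, -0.0]
wrist_force: [-1.1, 1.3, -0.3]
gripper_width: 0.006
finger_force: 0.6
time: 4.92
tool_pos: [0.6111, 0.0508, 0.0605]
tool_rot: [0.0, 0.999, 0.04, -0.0]
wrist_force: [-1.2, 0.4, -0.2]
gripper_width: 0.012
finger_force: 0.6
```

```bash
for i in 1 ; do python3 -m pendant '[0.2,0,0,0,0,0, 0.4,0,0,0,0,0, 0.6,0,0,0,0,0]' | sed -n '2p;4p'; python3 -m pendant '[0.2,0,0,0,0,0, 0.4,0,0,0,0,0, 0.6,0,0,0,0,0]'| sed -n '2p;4p'; python3 -m pendant '[0.2,0,0,0,0,0, 0.4,0,0,0,0,0]'| sed -n '2p;4p'; done
```

```text
tool_pos: [0.617, 0.0513, 0.0606]
wrist_force: [-1.1, 0.3, -0.9]
tool_pos: [0.6231, 0.0517, 0.0606]
wrist_force: [-0.7, 0.9, 0.4]
tool_pos: [0.6271, 0.0521, 0.0606]
wrist_force: [-1.9, 1.3, -0.8]
```

```bash
for i in 1 ; do python3 -m pendant '[0.1,0,0,0,0,0, 0.2,0,0,0,0,0]' | sed -n '2p;4p'; python3 -m pendant '[0.1,0,0,0,0,0, 0.2,0,0,0,0,0]'| sed -n '2p;4p'; python3 -m pendant '[0.1,0,0,0,0,0, 0.2,0,0,0,0,0]'| sed -n '2p;4p'; done
```

```text
tool_pos: [0.6281, 0.0521, 0.0606]
wrist_force: [-7.2, 0.5, 3.9]
tool_pos: [0.6282, 0.0521, 0.0606]
wrist_force: [-13.5, -1.8, 9.0]
tool_pos: [0.6283, 0.0522, 0.0606]
wrist_force: [-21.0, -3.1, 15.6]
```

The tray hit its stop at TCP x ≈ 0.628, where the force jumped. Backing off, rising and moving over the paddle.

```bash
python3 -m pendant '[-1,0,0,0,0,0, -5,0,0,0,0,0, -10,0,0,0,0,0, -10.5,0,-5,0,0,0, -10.5,0,-10,0,0,0, -10.5,0,-10,0,0,0]'
python3 - <<'E'
from h import *
np.set_printoptions(precision=4,suppress=True)
o=arm.get_obs();Rm=R.from_quat(o['tool_rot'],scalar_first=True).as_matrix()
print(o['tool_pos'],"to paddle cm",Rm.T@(np.array([.476,.1335,.15])-o['tool_pos'])*100)
take("top","pics/top3.png");take("side","pics/side3.png")
a=cv2.imread('pics/top3.png')[140:240,200:300];b=cv2.imread('pics/side3.png')[212:312,245:355]
cv2.imwrite('pics/c4.png',np.hstack([cv2.resize(x,None,fx=3.8,fy=3.8,interpolation=3) for x in(a,b)]))
E
```

```text
time: 7.42
tool_pos: [0.5322, 0.0435, 0.166]
tool_rot: [0.001, 0.999, 0.04, 0.006]
wrist_force: [-0.2, 1.4, -0.3]
gripper_width: 0.005
finger_force: 0.0
[0.5322 0.0435 0.166 ] to paddle cm [-4.901  -9.422   1.5185]
```

View pics/c4.png

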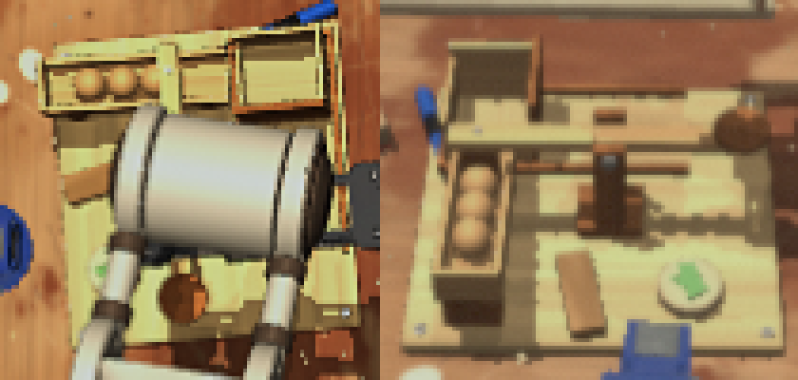

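The top view shows the tray home beside the chute mouth, with its front board at crop (280,108). The balls still wait behind the gate, and nothing else has moved. Going over the paddle.

```bash
python3 -m pendant '[-2.3,-4.7,0,0,0,0, -4.7,-9.4,0,0,0,0, -4.7,-9.4,2,0,0,0, -4.7,-9.4,3.5,0,0,0, -4.7,-9.4,3.5,0,0,0, -4.7,-9.4,3.5,0,0,0]'
python3 - <<'E'
from h import *
np.set_printoptions(precision=4,suppress=True)
o=arm.get_obs();Rm=R.from_quat(o['tool_rot'],scalar_first=True).as_matrix()
print(o['tool_pos'],"to paddle cm",Rm.T@(np.array([.473,.1325,.12])-o['tool_pos'])*100)
take("side","pics/side4.png")
b=cv2.imread('pics/side4.png')[200:312,245:365]
cv2.imwrite('pics/c5.png',cv2.resize(b,None,fx=5,fy=5,interpolation=3))
E
```

```text
time: 8.28
tool_pos: [0.4743, 0.1336, 0.1256]
tool_rot: [0.0, 0.999, 0.039, -0.0]
wrist_force: [-0.1, -0.4, -0.6]
gripper_width: 0.004
finger_force: 0.0
[0.4743 0.1336 0.1256] to paddle cm [-0.1369  0.1021  0.5588]
```

View pics/c5.png

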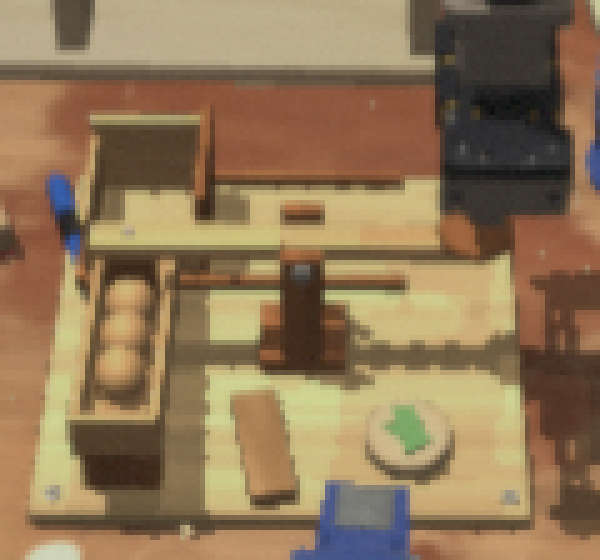

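```bash
python3 - <<'E'
from h import *
p=arm.get_obs()['tool_pos']
f=lambda q:tuple(round((a-b+.5)*5,0) for a,b in zip(proj("side",q),(245,200)))
for dz in(0,.03,.088): print(dz,f(p+[0,0,dz]),f(p+[.01,.018,dz]),f(p+[-.01,.018,dz]))
print("paddle",f([.478,.133,.1]),f([.4785,.132,.11]))
E
```

```text
0 (np.float64(487.0), np.float64(212.0)) (np.float64(467.0), np.float64(235.0)) (np.float64(504.0), np.float64(238.0))
0.03 (np.float64(490.0), np.float64(173.0)) (np.float64(469.0), np.float64(196.0)) (np.float64(508.0), np.float64(199.0))
0.088 (np.float64(496.0), np.float64(92.0)) (np.float64(475.0), np.float64(115.0)) (np.float64(515.0), np.float64(118.0))
paddle (np.float64(478.0), np.float64(244.0)) (np.float64(478.0), np.float64(230.0))
```

```bash
python3 -m pendant '[-0.1,0.1,1,0,0,0, -0.1,0.1,2,0,0,0, -0.1,0.1,2.6,0,0,0, -0.1,0.1,3.2,0,0,0, -0.1,0.1,3.8,0,0,0, -0.1,0.1,4.4,0,0,0, -0.1,0.1,5,0,0,0, -0.1,0.1,5.6,0,0,0]'
python3 -m pendant '[0,0,0.4,0,0,0, 0,0,0.8,0,0,0]'
```

```text
time: 9.32
tool_pos: [0.4734, 0.1333, 0.0695]
tool_rot: [-0.0, 0.999, 0.04, 0.0]
wrist_force: [-0.1, 0.2, 3.5]
gripper_width: 0.004
finger_force: 1.4
time: 9.57
tool_pos: [0.4747, 0.1334, 0.0653]
tool_rot: [-0.0, 0.999, 0.04, 0.001]
wrist_force: [-12.7, -1.9, 41.0]
gripper_width: 0.006
finger_force: 21.3
```

At the stop, so I'm easing off slightly and holding while the balls roll.

```bash
python3 -m pendant '[0,0,-0.5,0,0,0, 0,0,-0.5,0,0,0, 0,0,-0.5,0,0,0, 0,0,-0.5,0,0,0, 0,0,-0.5,0,0,0, 0,0,-0.5,0,0,0, 0,0,-0.5,0,0,0, 0,0,-0.5,0,0,0]'
python3 -m pendant '[0,0,0,0,0,0, 0,0,0,0,0,0, 0,0,0,0,0,0, 0,0,0,0,0,0, 0,0,0,0,0,0, 0,0,0,0,0,0, 0,0,0,0,0,0, 0,0,0,0,0,0]'
python3 - <<'E'
from h import *
take("side","pics/side5.png");take("top","pics/top5.png")
a=cv2.imread('pics/top5.png')[140:240,200:300];b=cv2.imread('pics/side5.png')[212:312,245:355]
cv2.imwrite('pics/c6.png',np.hstack([cv2.resize(x,None,fx=3.8,fy=3.8,interpolation=3) for x in(a,b)]))
E
```

```text
time: 10.58
tool_pos: [0.4737, 0.1333, 0.068]
tool_rot: [-0.0, 0.999, 0.04, 0.001]
wrist_force: [-3.6, 0.1, 14.7]
gripper_width: 0.004
finger_force: 6.8
time: 11.58
tool_pos: [0.4737, 0.1333, 0.0681]
tool_rot: [-0.0, 0.999, 0.04, 0.001]
wrist_force: [-2.6, 0.4, 13.4]
gripper_width: 0.007
finger_force: 6.8
```

View pics/c6.png

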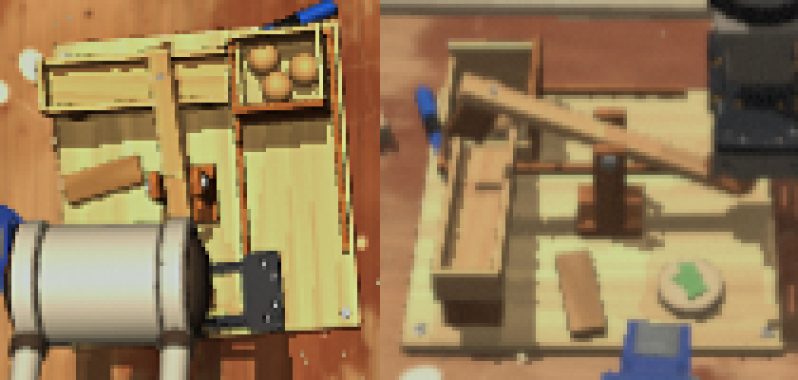

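All three balls lie in the tray, at top crop (263,58), (303,68) and (278,85), and the chute is empty. Letting the paddle up gently.

```bash
python3 -m pendant '[0,0,-0.7,0,0,0, 0,0,-1.4,0,0,0, 0,0,-2.1,0,0,0, 0,0,-2.8,0,0,0, 0,0,-3.5,0,0,0, 0,0,-4.5,0,0,0, 0,0,-7,0,0,0, 0,0,-10,0,0,0]'
python3 -m pendant '[-2,0,-4,0,0,0, -4,0,-6,0,0,0, -6,0,-6,0,0,0, -6,0,-6,0,0,0, -6,0,-6,0,0,0, -6,0,-6,0,0,0]'
python3 - <<'E'
from h import *
take("side","pics/side6.png");take("top","pics/top6.png")
a=cv2.imread('pics/top6.png')[140:240,200:300];b=cv2.imread('pics/side6.png')[212:312,245:355]
cv2.imwrite('pics/c7.png',np.hstack([cv2.resize(x,None,fx=3.8,fy=3.8,interpolation=3) for x in(a,b)]))
E
```

```text
time: 12.68
tool_pos: [0.4728, 0.133, 0.1673]
tool_rot: [0.0, 0.999, 0.04, -0.0]
wrist_force: [-0.0, -0.0, -0.5]
gripper_width: 0.004
finger_force: 0.0
time: 13.42
tool_pos: [0.4136, 0.1282, 0.2263]
tool_rot: [0.0, 0.999, 0.04, -0.0]
wrist_force: [-0.2, -0.1, 0.3]
gripper_width: 0.004
finger_force: 0.0
```

View pics/c7.png

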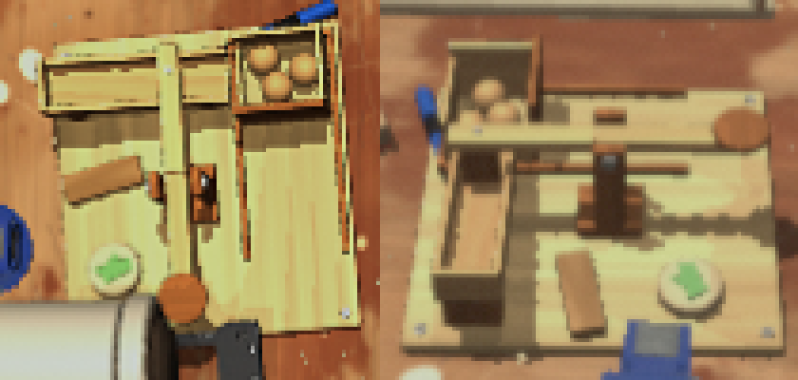

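The lever is level again with the gate shut, the three balls are in the tray, the tray is home, and the loose things are where they were.

```bash
python3 -c "
from workcell import hand_in
print(hand_in())"
```

```text
the job is handed in; nothing more can be done
None
```

The job is handed in, in 13.4 s of the 43 s: the tray is fully home, all three balls rolled into it, the gate is shut again, and the robot is clear with the loose things where they were.

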